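# Open the cupboard on the worktop and hold the bolt head behind its bracket

## Robot

A 6-joint arm with a two-finger parallel gripper is mounted at the origin on the work surface. World frame = base frame: x ahead of the robot, y to its left, z up, the work surface at z = 0. Lengths are in m, angles in rad, forces in N, time in s.
With the tool pointing down it reaches from about 0.15 to 0.775 m from the base axis. Payload 6.1 kg.
Tool frame: the origin (TCP) lies between the finger pads, 19 mm behind the fingertips; this is the grasp point; z points along the fingers, y is the line along which they close (so a half turn about z gives the same grasp; the last joint's range is limited). The gripper opens to 85 mm and grips with 20 to 120 N. Pads are 22 mm wide; open, the fingers measure 114 mm over their backs; the gripper's body (76 mm by 85 mm) begins 54 mm behind the grasp point. The pads swing forward as they close: fully open they stand 13 mm farther back than shut.
Start: joints at [1.108, 0.126, -0.04, 1.405, 0, 1.571], TCP at [0.234, 0.47, 0.25] pointing down, gripper open.
Joint ranges: [-2.72, 2.72], [-0.95, 1.95], [-1.27, 1.35], [-1.78, 2.02], [-1.46, 1.47], [-3.14, 3.14]. Speed limits (rad/s): [2.39, 2.39, 3.01, 3.14, 3.14, 3.14].

## Interface

Orientations are given as [roll, pitch, yaw] about the fixed x, y, z axes, in that order (R = Rz(yaw) Ry(pitch) Rx(roll)).
In Python, from workcell import observe, imaging, job gives the robot as it stands.
- The arm moves only by the tool servo_tool, never from a script. Its argument "motion" is a list that holds one entry, the list of rows, each a list of 5 numbers: the shift along the tool's x, y, z in cm, then the turn about the tool's z in degrees, then the gripper command: -1 is shut, 1 is fully open, values between are in proportion. In form: [[[dx, dy, dz, twist, jaw], ...]]. A call has 1 to 20 rows; each row shifts and turns the commanded pose from where the row before left it, along the tool's axes as they then stand; what a row does not reach is not made up. A row lasts 1/8 s, in which the tool goes at most 62.5 mm and 10.7 degrees, less where a joint would pass 70% of its speed; a pose out of reach is approached as far as the arm can. A call with a gripper value outside its range is refused whole. The fingers move at their own pace and stop on an object; "newtons" is the grip in N (left out, the last holds). Time passes only in rows, so rows that do not move let the fingers close. It gives the time, the measured TCP pose, the force, the opening and the grip force at its end, in the units of the state.
- observe(): the state, without advancing time (a new reading comes with each control period).
- imaging.read_camera(name): name is "side" or "top" or "wrist"; returns the picture (420x560x3 uint8, blue, green, red); there is no depth.
- imaging.camera_model(name): a dict with "intrinsics" (3x3 intrinsics, pixels), "eye" and "attitude" of the camera in the world. Camera axes: x right, y down, z forward; pixel columns grow to the right and rows downward; lengths in m; the calibration is good to about 2 mm. A picture is of the moment at which its call begins: read the wrist's pose just before it. camera_model takes no time and is no camera call; for the wrist camera it gives the pose at the moment of the call.
- job.hand_in(): hands the job in; it is judged then, once.
The state is a dict: "time_s": time; "qpos": joint angles; "joint_vel": joint speeds; "effort": joint torques, N m; "position": TCP position; "orientation": TCP orientation; "wrist_force": force on the tool from outside, world axes, zero at the start; "ft_torque": the same for the moment, N m; "width": opening from 0.0 (shut) to 1.0 (fully open); "grip_force": force on a finger pad.
Only numpy, scipy, OpenCV 4.12 (cv2) and the standard library are available. Lean on these libraries where they do the work, as an engineer would, in place of code of your own. Each camera call takes 0.05 s, during which the arm holds its last target. There are 200 camera calls.

## Task

The small wall cupboard with the white door lies on its back on the worktop while its bracket is being fitted, and a slow nut runner outside is turning the nut and dragging the bolt round with it. Swing the cupboard's door open by its bar handle until it stands about upright or beyond and stays there, then reach down into the narrow gap behind the steel bracket, grip the hexagonal bolt head between the fingers and hold it so that it no longer turns. Finish while still gripping it with the door open, and do not disturb the oil bottle, the spice jar or the spanner lying around.

Things in the scene. Friction and masses are not known exactly. Their poses are not given: they have to be found in the camera images.
- cupboard: fixed wall cupboard lying on its back, 225 (its x) by 340 (its y) by 120 mm high, origin at the centre of its underside on the worktop, z up; walls 12 mm thick, rim at z = 120 mm, covered by the closed door. Door hinge along y on the +x rim, bracket inside against the +y end panel. A shelf board 12 mm thick and 93 mm high stands across it at its y = -30 mm.
- door (a joint): door angle: 0 closed (lying flat on the rim), grows as the handle edge swings up and over towards the cupboard's +x; 1.57 upright, stop at 1.85. Stiff friction hinge: it stays where it is left and takes about 5 to 10 N at the handle to move. Door 225 by 340 mm, 12 mm thick, its inner face 1 mm above the hinge line when closed.
- door_handle (a point): middle of the door's round steel bar handle, 12 mm thick, straight for 110 mm parallel to the hinge; 205 mm from the hinge line along the door and 47 mm above it when closed; bar centre 34 mm off the door's face, 20 mm from its free edge. Turns with the door: with the door upright it is on the far (cupboard +x) side. The bar can turn between gripping pads: the tool may point down all the way
- door_hinge (a point): middle of the hinge line, at the cupboard's (112.5, 0, 120) mm; its axis is the cupboard's y
- bracket: fixed steel U bracket, axes as the cupboard's; origin at worktop height under the bolt, on the inner face of the +y end panel. Its plate, 100 mm long in x, 4 mm thick, top at z = 113 mm, leaves a gap of 46 mm to the panel (bracket y -46 to 0), open above, floor at z = 42; at least 60 mm free along x either side of the bolt. Outside, the nut runner: black, 48 mm across, to y = 172, top z = 110 mm
- bolt_head: dark steel hexagonal bolt head in the gap, 19 mm across flats (22 mm corners), 14 mm long; origin at its centre, at the bracket's (0, -23, 86) mm, 34 mm below the rim. Own y = bolt axis = bracket y; flats at own +x, -x and every 60 degrees, sleeve of 14 mm behind. Driven at about 0.1 rad/s, 0.09 N m until held; may turn till its flats lie on the pads. Fingers from above close along bracket x
- oil_bottle: upright green bottle, 60 mm diameter, 200 mm tall, origin at the centre of its foot; leave it alone
- spice_jar: upright glass jar, 54 mm diameter, 85 mm tall, origin at the centre of its foot; leave it alone
- spanner: steel spanner 170 mm long lying flat on the worktop beside the cupboard's -y end; leave it alone
Mind the look-alikes: they are no part of the job. Of the things that look like the bracket, the smaller one is meant.

How it is judged:
On the way, in this order (a step that is already met when the one before it is completed fails the run):
1. the door stands open (value of joint door above 1.3 rad), for 0.2 s.
2. the bolt head is gripped and no longer turns (contact force between the fingers and bolt_head above 8 N and distance between the grasp point and bolt_head below 0.025 m and angular speed of bolt_head below 0.02 rad/s), for 0.5 s.
At the end, for the whole second after the job is handed in: The door stands open by more than 1.3 rad (75 degrees); the fingers press on the bolt head with more than 8 N, its centre within 25 mm of the TCP, and through the last second it turns slower than 0.02 rad/s although the nut runner keeps driving it; bottle and jar upright (all of step 2 and value of joint door above 1.3 rad and angle between each of oil_bottle, spice_jar's own z axis and vertical below 0.2 rad); the arm keeps its last pose, push and grip.
It fails at once if the oil bottle is disturbed (moved over 30 mm) (distance of oil_bottle from where it was at the start of the episode above 0.03 m).
It fails at once if the spice jar is disturbed (moved over 30 mm) (distance of spice_jar from where it was at the start of the episode above 0.03 m).
It fails at once if the spanner is disturbed (moved over 30 mm) (distance of spanner from where it was at the start of the episode above 0.03 m).
It also fails if it takes over 56 s, if anything falls off the work surface, if the arm or the gripper's body presses on something with over 40 N, if the wrist force passes 120 N, or if a joint passes its speed limit or range.

## Working session

There is one attempt and no reset: what is moved stays moved. The work goes in short steps, Python scripts to look and compute and a tool call to move; the robot and the scene stay as the last step left them, time stands still between calls to the robot, and variables do not carry over. Pictures are saved under pics/ and viewed, at most 10 in all, crops included, and the job is handed in when it is done.

Besides the shell and the picture viewer there is one more tool, called after "Request:" as name(argument=value, ...) on one line, values as JSON. servo_tool: Moves the arm, as the interface text tells. Its arguments: {"type":"object","properties":{"motion":{"type":"array"},"newtons":{"type":"number"}},"required":["motion"]}

```bash
ls; mkdir -p pics; python3 - <<'E'
from workcell import observe, imaging, job
import cv2
s=observe();print(s)
for n in("top","side"):
    cv2.imwrite(f"pics/{n}0.png",imaging.read_camera(n)); m=imaging.camera_model(n);print(n,m)
E
```

```text
pics
{'time_s': 0.0, 'qpos': array([ 1.10798741e+00,  1.26406334e-01, -4.06255003e-02,  1.40538444e+00,
       -1.69599696e-05,  1.57079300e+00]), 'joint_vel': array([ 4.62148740e-04, -1.43011888e-03,  8.88632674e-04, -3.64944730e-04,
       -6.37001325e-04, -1.45898314e-05]), 'effort': array([-1.47641167e-03, -4.35912073e+01,  3.52923238e+01,  1.72701728e-02,
       -1.15099178e-04, -3.08403841e-06]), 'position': array([0.23422939, 0.46943215, 0.24920662]), 'orientation': array([-3.13997271e+00,  1.69545622e-05,  2.67878709e+00]), 'wrist_force': array([-0.08860728, -0.18548031,  0.4018378 ]), 'ft_torque': array([ 0.04332396, -0.00758337, -0.02910956]), 'grip_force': 0.0, 'width': 1.0023751770928278}
top {'intrinsics': array([[539.12872666,   0.        , 284.36956852],
       [  0.        , 539.12872666, 206.86267047],
       [  0.        ,   0.        ,   1.        ]]), 'eye': array([ 0.29494177, -0.06077421,  1.26319471]), 'attitude': array([-2.94955162, -0.01849966, -1.55694264])}
side {'intrinsics': array([[422.32094983,   0.        , 276.89405399],
       [  0.        , 422.32094983, 212.95974814],
       [  0.        ,   0.        ,   1.        ]]), 'eye': array([ 0.18383635, -0.00809232,  1.11539329]), 'attitude': array([-2.82966254,  0.00559129, -1.73792909])}
```

View pics/top0.png

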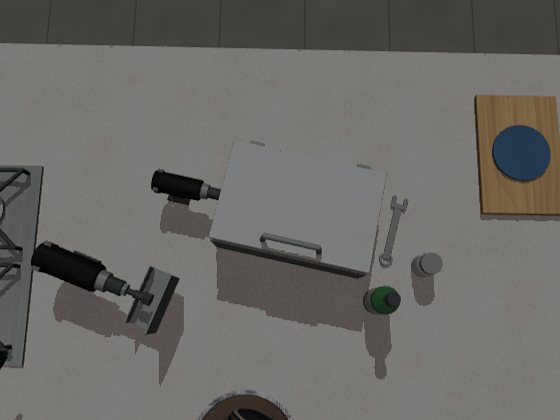

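View pics/side0.png

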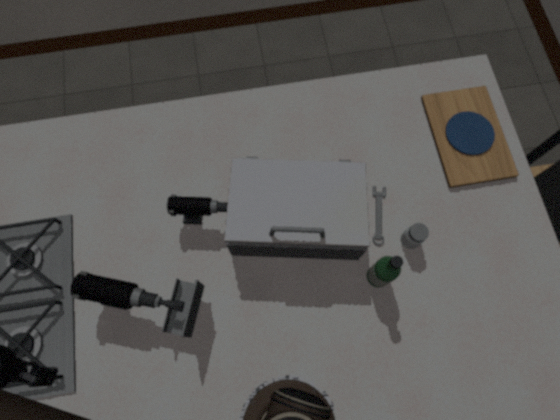

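The top view shows the closed door (corners about (235,142), (386,170), (365,275), (211,240)), with the handle bar from (262,238) to (320,253). The hinge is on the far (+x) side and the small runner is on the left, so that end is +y. The larger bracket at (150,300) is the look-alike. The bottle is at (383,300), the jar at (427,264) and the spanner at (393,230).

```bash
cat > h.py <<'E'
import numpy as np, cv2
from scipy.spatial.transform import Rotation as R
from workcell import observe, imaging, job
def ray(m,p):
    d=R.from_euler('xyz',m["attitude"]).as_matrix()@np.linalg.inv(m["intrinsics"])@[p[0],p[1],1.]
    return np.array(m["eye"]),d
def onz(m,p,z):
    o,d=ray(m,p); return o+d*(z-o[2])/d[2]
def proj(m,X):
    c=R.from_euler('xyz',m["attitude"]).as_matrix().T@(np.asarray(X)-m["eye"]); q=m["intrinsics"]@c; return q[:2]/q[2]
def tri(a,b):
    (o1,d1),(o2,d2)=a,b
    s=np.linalg.lstsq(np.c_[d1,-d2],o2-o1,rcond=None)[0]
    p,q=o1+s[0]*d1,o2+s[1]*d2; return (p+q)/2,np.linalg.norm(p-q)
E
python3 - <<'E'
from h import *
img={n:cv2.imread(f"pics/{n}0.png") for n in("top","side")}
M={n:imaging.camera_model(n) for n in img}
for n,seed in(("top",(290,190)),("side",(300,195))):
    g=cv2.medianBlur(img[n],3); 
    print(n,g[seed[1],seed[0]], g[100,200], g[seed[1]+50,seed[0]])
    hsv=cv2.cvtColor(g,cv2.COLOR_BGR2HSV)
    mask=np.zeros((422,562),np.uint8)
    cv2.floodFill(g,mask,seed,0,(2,)*3,(2,)*3,4|(255<<8)|cv2.FLOODFILL_MASK_ONLY)
    k=mask[1:-1,1:-1]; k=cv2.morphologyEx(k,cv2.MORPH_OPEN,np.ones((5,5)))
    c=max(cv2.findContours(k,0,1)[0],key=cv2.contourArea); h=cv2.convexHull(c)
    q=cv2.approxPolyN(h,4,ensure_convex=True).reshape(-1,2) 
    print(cv2.contourArea(h),q.tolist())
    P=np.array([onz(M[n],p,0.133) for p in q]);print(P.round(4),[round(np.linalg.norm(P[i]-P[i-1]),4) for i in range(4)])
E
```

```text
top [125 123 122] [117 120 122] [91 92 90]
206608.0 [[559, 55], [559, 419], [0, 419], [0, 43]]
[[ 0.8791 -0.7007  0.133 ]
 [ 0.092  -0.6345  0.133 ]
 [ 0.0804  0.4746  0.133 ]
 [ 0.8788  0.5654  0.133 ]] [np.float64(1.2661), np.float64(0.7899), np.float64(1.1091), np.float64(0.8035)]
side [120 117 116] [113 115 116] [48 48 49]
173441.0 [[624, 419], [55, 419], [-26, 130], [485, 55]]
[[-0.0746 -0.6993  0.133 ]
 [ 0.1241  0.4841  0.133 ]
 [ 0.8559  0.6893  0.133 ]
 [ 0.8536 -0.7002  0.133 ]] [np.float64(0.9281), np.float64(1.1999), np.float64(0.7601), np.float64(1.3895)]
```

```bash
python3 - <<'E'
from h import *
M={n:imaging.camera_model(n) for n in("top","side")}
def rot(P):
    y=(P['pf']+P['pn']-P['mf']-P['mn'])[:2]; return np.arctan2(-y[0],y[1])
for n,seed in(("top",(290,190)),("side",(300,195))):
    i=cv2.GaussianBlur(cv2.imread(f"pics/{n}0.png"),(5,5),0).astype(int)
    k=((i[...,0]-i[...,2]>=1)&(i.min(2)>95)).astype(np.uint8)
    k=cv2.morphologyEx(cv2.morphologyEx(k,cv2.MORPH_CLOSE,np.ones((5,5))),cv2.MORPH_OPEN,np.ones((7,7)))
    _,l=cv2.connectedComponents(k); k=(l==l[seed[1],seed[0]]).astype(np.uint8)
    c=max(cv2.findContours(k,0,1)[0],key=cv2.contourArea); h=cv2.convexHull(c)
    q=cv2.approxPolyN(h,4,ensure_convex=True).reshape(-1,2)
    P=np.array([onz(M[n],p,0.133) for p in q])
    print(n,cv2.contourArea(h),q.tolist());print(P.round(4).tolist(),[round(float(np.linalg.norm(P[i]-P[i-1])),4) for i in range(4)],P.mean(0).round(4))
# handle ends, bar centre height .167
for n,p in(("top",[(262,236),(320,252)]),("side",[(273,230),(324,231)])):
    H=np.array([onz(M[n],x,.167+.004) for x in p]);print(n,H.round(4).tolist(),H.mean(0))
for nm,a,b,z in(("bottle cap",(393,298),(396,262),.2),("jar",(430,263),(417,234),.085)):
    print(nm,onz(M["top"],a,z).round(3),onz(M["side"],b,z).round(3))
E
```

```text
top 14724.5 [[398, 174], [338, 264], [210, 236], [234, 137]]
[[0.592, -0.3243, 0.133], [0.3949, -0.1928, 0.133], [0.4497, 0.0773, 0.133], [0.6687, 0.0337, 0.133]] [0.3661, 0.2369, 0.2756, 0.2233] [ 0.5263 -0.1015  0.133 ]
side 11235.0 [[365, 162], [365, 244], [224, 239], [232, 156]]
[[0.5936, -0.2986, 0.133], [0.3851, -0.2496, 0.133], [0.4537, 0.0806, 0.133], [0.6673, 0.0323, 0.133]] [0.339, 0.2142, 0.3372, 0.219] [ 0.5249 -0.1088  0.133 ]
top [[0.4462, -0.0332, 0.171], [0.4154, -0.1518, 0.171]] [ 0.4307947  -0.09250437  0.171     ]
side [[0.4456, -0.0377, 0.171], [0.4234, -0.1538, 0.171]] [ 0.43446779 -0.09576536  0.171     ]
bottle cap [ 0.324 -0.292  0.2  ] [ 0.321 -0.291  0.2  ]
jar [ 0.404 -0.401  0.085] [ 0.398 -0.396  0.085]
```

Request:
servo_tool(motion=[[[0,0,-2,10,1],[0,0,-2,10,1],[0,0,-2,10,1],[0,0,0,10,1],[0,0,0,10,1],[0,0,0,10,1],[0,0,0,10,1],[0,0,0,5.5,1]]])

```text
time_s: 1.1
position: [0.2343, 0.4696, 0.3095]
orientation: [-3.141, 0.001, 1.357]
wrist_force: [0.0, 0.7, -0.6]
width: 1.002
grip_force: 0.0
```

Request:
servo_tool(motion=[[[-3.6,2.2,0,0,1],[-3.6,2.2,0,0,1],[-3.6,2.2,0,0,1],[-3.6,2.2,0,0,1],[-3.6,2.2,0,0,1],[-3.6,2.2,0,0,1],[-3.6,2.2,0,0,1],[-3.6,2.2,0,0,1],[-3.6,2.2,0,0,1],[-3.6,2.2,0,0,1],[-3.6,2.2,0,0,1],[-3.6,2.2,0,0,1],[-3.6,2.2,0,0,1],[-3.6,2.2,0,0,1],[0,0,3,0,1],[0,0,3,0,1],[0,0,0,0,1]]])

```text
time_s: 3.22
position: [0.4293, -0.0872, 0.2479]
orientation: [-3.137, 0.0, 1.361]
wrist_force: [-0.2, -0.8, 0.5]
width: 0.997
grip_force: 0.0
```

```bash
python3 - <<'E'
from h import *
s=observe();print(s["time_s"],s["position"],s["orientation"],s["qpos"]);m=imaging.camera_model("wrist")
cv2.imwrite("pics/w1.png",imaging.read_camera("wrist"));print(m)
t=np.array([.433,-.092,.167]);th=-.21
for a in(-.055,0,.055): print(proj(m,t+a*np.array([-np.sin(th),np.cos(th),0])))
E
```

```text
3.225 [ 0.42929436 -0.08721249  0.2478938 ] [-3.13682097e+00  5.59831567e-05  1.36066201e+00] [-2.00419481e-01 -3.44496054e-02 -2.12910199e-01  1.39710774e+00
 -9.62461441e-06  1.58051132e+00]
{'intrinsics': array([[316.27081013,   0.        , 275.6720306 ],
       [  0.        , 316.27081013, 210.46459014],
       [  0.        ,   0.        ,   1.        ]]), 'eye': array([ 0.44639754, -0.00874896,  0.37193229]), 'attitude': array([ 2.82074483,  0.00356104, -0.20969469])}
[282.2246822  300.00942135]
[282.76296209 232.34981173]
[283.39292557 153.16594558]
```

View pics/w1.png

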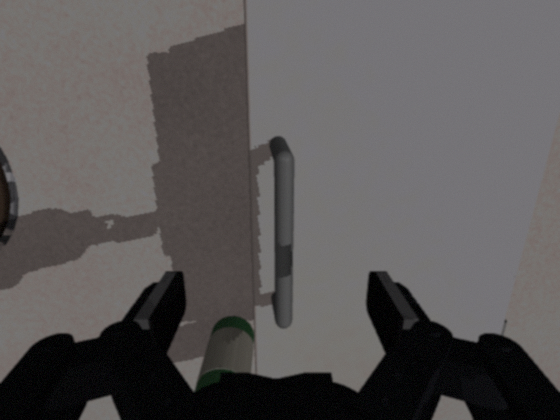

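The wrist view shows the bar from (284,150) to (284,325), parallel to the pads and where it was predicted. Next I descend and grip.

Request:
servo_tool(motion=[[[-0.4,0.4,2,0,1],[0,0,2,0,1],[0,0,2,0,1],[0,0,1.6,0,1],[0,0,0.4,0,1],[0,0,0,0,0],[0,0,0,0,-1],[0,0,0,0,-1],[0,0,0,0,-1],[0,0,0,0,-1],[0,0,0,0,-1],[0,0,0,0,-1]]], newtons=50)

```text
time_s: 4.78
position: [0.4241, -0.09, 0.1661]
orientation: [-3.12, -0.0, 1.361]
wrist_force: [-24.4, 4.9, -1.6]
width: 0.282
grip_force: 49.1
```

Request:
servo_tool(motion=[[[0,0,0,0,-1],[0,0,0,0,-1],[0,0,0,0,-1]]])

```text
time_s: 5.15
position: [0.4241, -0.09, 0.1661]
orientation: [-3.12, -0.0, 1.361]
wrist_force: [-24.3, 5.5, -1.6]
width: 0.285
grip_force: 49.1
```

```bash
python3 - <<'E'
from h import *
s=observe();print(s)
cv2.imwrite("pics/w2.png",imaging.read_camera("wrist")[100:])
E
```

```text
{'time_s': 5.15, 'qpos': array([-2.09096389e-01, -1.46975517e-02, -3.73495836e-01,  1.23382899e+00,
        3.26940003e-05,  1.57130739e+00]), 'joint_vel': array([ 0.00041606,  0.00055915, -0.00010163, -0.00108568,  0.00051953,
        0.00117495]), 'effort': array([-6.42931019e-02, -3.53075480e+01,  4.92976570e+01, -1.18423301e+01,
       -2.94529495e-02,  2.11214373e-02]), 'position': array([ 0.42412668, -0.08998957,  0.16605969]), 'orientation': array([-3.11976169e+00, -2.15301323e-05,  1.36118828e+00]), 'wrist_force': array([-24.26908837,   5.51970358,  -1.57795832]), 'ft_torque': array([1.35430528, 6.28202669, 0.01359973]), 'grip_force': 49.07006124034524, 'width': 0.2853338185004717}
```

View pics/w2.png

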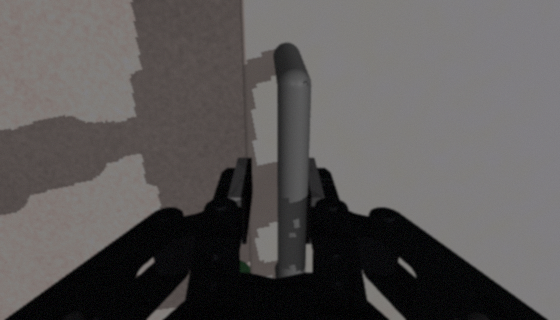

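The bar (columns 278–308) sits against the right pad, but the left pad has stopped about 12 mm short, at the door's free edge (col 247). The tips are therefore too low. I'll open, go up 12 mm and close again.

Request:
servo_tool(motion=[[[0,0,0,0,0.4],[0,0,0,0,0.4],[0,0,-0.6,0,0.4],[0,0,-0.6,0,0.4],[0,0,0,0,0.4],[0,0,0,0,0.4]]])

```text
time_s: 5.95
position: [0.4339, -0.0921, 0.1822]
orientation: [3.141, -0.0, 1.361]
wrist_force: [0.0, 0.6, -0.8]
width: 0.703
grip_force: 0.0
```

Request:
servo_tool(motion=[[[0,0,0,0,-1],[0,0,0,0,-1],[0,0,0,0,-1],[0,0,0,0,-1],[0,0,0,0,-1],[0,0,0,0,-1],[0,0,0,0,-1]]])

```text
time_s: 6.82
position: [0.4311, -0.0915, 0.1813]
orientation: [-3.136, -0.0, 1.361]
wrist_force: [-8.2, 1.9, 2.9]
width: 0.122
grip_force: 48.7
```

```bash
python3 - <<'E'
import numpy as np
t=np.r_[0,.03,.08,np.linspace(.15,1.7,18)]
p=np.c_[-20.5*np.cos(t)+4.7*np.sin(t),20.5*np.sin(t)+4.7*np.cos(t)]
c=np.round(p,1);d=np.diff(c,axis=0)
print([[0,round(float(a),1),round(float(-b),1),0,-1] for a,b in d])
E
```

```text
[[0, 0.2, -0.6, 0, -1], [0, 0.2, -1.0, 0, -1], [0, 0.5, -1.4, 0, -1], [0, 0.8, -1.8, 0, -1], [0, 1.0, -1.6, 0, -1], [0, 1.0, -1.6, 0, -1], [0, 1.3, -1.5, 0, -1], [0, 1.3, -1.3, 0, -1], [0, 1.5, -1.3, 0, -1], [0, 1.6, -1.1, 0, -1], [0, 1.6, -0.9, 0, -1], [0, 1.8, -0.8, 0, -1], [0, 1.8, -0.6, 0, -1], [0, 1.9, -0.4, 0, -1], [0, 1.9, -0.3, 0, -1], [0, 1.9, -0.1, 0, -1], [0, 1.9, -0.0, 0, -1], [0, 1.9, 0.3, 0, -1], [0, 1.9, 0.4, 0, -1], [0, 1.8, 0.6, 0, -1]]
```

Half of the arc first, then a check.

Request:
servo_tool(motion=[[[0,0.2,-0.6,0,-1],[0,0.2,-1.0,0,-1],[0,0.5,-1.4,0,-1],[0,0.8,-1.8,0,-1],[0,1.0,-1.6,0,-1],[0,1.0,-1.6,0,-1],[0,1.3,-1.5,0,-1]]], newtons=80)

```text
time_s: 7.7
position: [0.4864, -0.1031, 0.276]
orientation: [3.138, -0.001, 1.361]
wrist_force: [12.0, -1.7, -22.6]
width: 0.112
grip_force: 78.0
```

Request:
servo_tool(motion=[[[0,1.3,-1.3,0,-1],[0,1.5,-1.3,0,-1],[0,1.6,-1.1,0,-1],[0,1.6,-0.9,0,-1],[0,1.8,-0.8,0,-1],[0,1.8,-0.6,0,-1]]])

```text
time_s: 8.45
position: [0.578, -0.1222, 0.3301]
orientation: [-3.131, -0.001, 1.361]
wrist_force: [5.3, 1.3, -42.9]
width: 0.106
grip_force: 77.3
```

Request:
servo_tool(motion=[[[0,1.2,0.6,0,-1],[0,1.9,0.2,0,-1],[0,1.9,-0.2,0,-1],[0,1.9,0,0,-1]]])

```text
time_s: 8.95
position: [0.6445, -0.1362, 0.3351]
orientation: [3.137, -0.001, 1.361]
wrist_force: [-4.5, 3.9, 3.8]
width: 0.103
grip_force: 83.3
```

Request:
servo_tool(motion=[[[0,1.9,0.2,0,-1],[0,1.9,0.3,0,-1],[0,1.7,0.5,0,-1],[0,0,0,0,-1],[0,0,0,0,-1]]])

```text
time_s: 9.57
position: [0.7002, -0.1479, 0.3238]
orientation: [3.134, -0.002, 1.362]
wrist_force: [5.2, 2.0, 3.4]
width: 0.103
grip_force: 80.0
```

Request:
servo_tool(motion=[[[0,0,0,0,-0.45],[0,0,0,0,-0.45],[0,0,0,0,-0.45],[0,0,-1,0,-0.45],[0,0,-2,0,-0.45],[0,0,-2,0,-0.45],[0,0,-2,0,-0.45],[0,0,0,0,-0.45],[0,0,0,0,-0.45]]])

```text
time_s: 10.7
position: [0.6982, -0.1484, 0.3899]
orientation: [-3.141, 0.0, 1.361]
wrist_force: [-0.4, -0.5, 0.5]
width: 0.273
grip_force: 0.0
```

Request:
servo_tool(motion=[[[0,0,-2,0,-0.45],[0,-2,-0.5,0,-0.45],[0,-4,0,0,-0.45],[0,-4,0,0,0],[2,-4,0,0,0],[3,-3.7,2,0,0],[3.7,0,2,0,0],[0,0,0,0,0],[0,0,0,0,0]]])

```text
time_s: 11.82
position: [0.5368, -0.0253, 0.3674]
orientation: [3.131, 0.0, 1.361]
wrist_force: [-0.1, -0.9, -0.9]
width: 0.496
grip_force: 0.0
```

```bash
python3 - <<'E'
from h import *
s=observe();print(s["time_s"],s["position"],s["orientation"],s["width"]);m=imaging.camera_model("wrist")
i=imaging.read_camera("wrist");cv2.imwrite("pics/w3.png",i);print(m)
t=imaging.read_camera("top");cv2.imwrite("pics/top3.png",t)
np.save("m3.npy",m,allow_pickle=True)
g=cv2.convertScaleAbs(i,alpha=1.6)
cv2.imwrite("pics/w3c.png",np.vstack([g]))
E
```

```text
11.825 [ 0.53680818 -0.02532621  0.36741424] [3.13058368e+00 2.77587655e-04 1.36146140e+00] 0.4964706988702351
{'intrinsics': array([[316.27081013,   0.        , 275.6720306 ],
       [  0.        , 316.27081013, 210.46459014],
       [  0.        ,   0.        ,   1.        ]]), 'eye': array([0.55193067, 0.05358253, 0.4914582 ]), 'attitude': array([ 2.82053236, -0.01225038, -0.20891728])}
```

View pics/w3c.png

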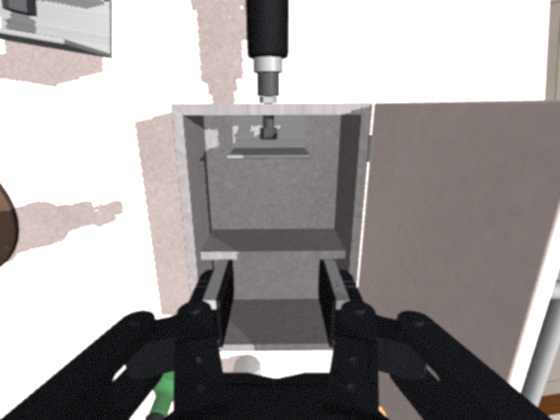

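View pics/top3.png

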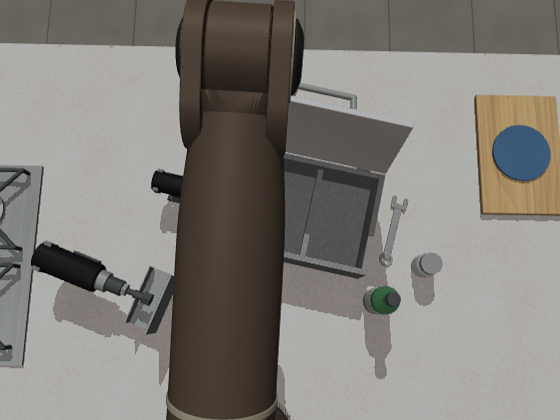

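The wrist view shows the door wide open, the plate edge from (228,153) to (310,153), and the bolt head at about (268,128) in the gap.

```bash
python3 - <<'E'
from h import *
m=np.load("m3.npy",allow_pickle=True).item()
i=cv2.imread("pics/w3.png")
g=i.astype(int).max(2)
for r in range(112,160,3): print(r,g[r,222:318:3].tolist())
A,B=onz(m,(228,152),.113),onz(m,(310,152),.113);print(A,B,np.linalg.norm(A-B),"yaw",np.arctan2(*(B-A)[[1,0]]))
b=onz(m,(268.5,128),.092);print("bolt",b)
x=np.array([.208,.978,0]);y=np.array([.978,-.208,0])
mid=(A+B)/2;print("bolt from plate",mid+x*.025, "pred",np.array([.525,-.109])+.135*x[:2])
p=observe()["position"]
for q in(b,mid+x*.025): print("dx,dy cm",((q-p)@x*100).round(2),((q-p)@y*100).round(2))
E
```

```text
112 [129, 127, 126, 130, 130, 130, 131, 128, 126, 126, 137, 133, 125, 130, 131, 133, 130, 129, 129, 132, 135, 129, 127, 129, 129, 127, 126, 123, 127, 130, 132, 137]
115 [99, 95, 97, 100, 101, 99, 101, 99, 101, 98, 103, 101, 99, 97, 77, 78, 75, 77, 101, 99, 102, 95, 95, 97, 98, 96, 95, 98, 95, 94, 95, 95]
118 [82, 84, 88, 86, 87, 88, 87, 87, 88, 88, 87, 87, 86, 84, 42, 52, 47, 53, 89, 91, 86, 88, 89, 90, 91, 89, 89, 90, 86, 83, 85, 82]
121 [82, 85, 83, 83, 89, 89, 85, 87, 86, 89, 87, 88, 89, 85, 44, 60, 71, 63, 87, 88, 89, 87, 86, 88, 88, 89, 87, 88, 86, 85, 86, 81]
124 [83, 80, 83, 83, 87, 87, 85, 86, 88, 85, 93, 87, 97, 87, 42, 59, 72, 66, 88, 95, 88, 86, 89, 87, 88, 88, 87, 87, 86, 85, 84, 82]
127 [81, 82, 81, 89, 132, 124, 88, 87, 87, 86, 129, 131, 130, 87, 48, 59, 67, 64, 103, 119, 86, 87, 86, 84, 87, 85, 87, 87, 86, 86, 85, 85]
130 [81, 85, 84, 87, 133, 110, 86, 86, 85, 95, 120, 130, 125, 40, 58, 67, 65, 58, 64, 87, 85, 87, 87, 87, 86, 87, 88, 88, 84, 83, 82, 86]
133 [84, 81, 82, 91, 122, 91, 86, 86, 88, 87, 89, 131, 122, 41, 56, 66, 65, 54, 47, 87, 87, 87, 87, 86, 87, 88, 88, 8
[... 660 characters left out ...]
59, 61, 61, 80, 86, 82, 83]
151 [80, 84, 87, 64, 55, 55, 53, 55, 56, 54, 52, 55, 53, 52, 53, 54, 54, 54, 54, 55, 54, 56, 56, 56, 56, 57, 54, 58, 60, 82, 82, 83]
154 [84, 84, 82, 79, 78, 80, 78, 64, 60, 61, 63, 66, 65, 65, 65, 65, 65, 67, 66, 65, 67, 68, 66, 67, 67, 65, 67, 67, 68, 74, 81, 83]
157 [83, 82, 115, 120, 121, 122, 119, 96, 81, 82, 84, 81, 83, 82, 79, 80, 84, 83, 84, 84, 86, 85, 82, 81, 82, 82, 79, 82, 80, 81, 83, 85]
[0.49025164 0.01291847 0.113     ] [ 0.585483  -0.0074413  0.113    ] 0.09738343028045157 yaw -0.21062194779583499
bolt [0.54265078 0.02856625 0.092     ]
bolt from plate [0.54306732 0.02718859 0.113     ] pred [0.55308 0.02303]
dx,dy cm 5.43 -0.62
dx,dy cm 5.31 -0.55
```

Request:
servo_tool(motion=[[[1.6,-0.2,1.5,0,0.2],[1.7,-0.2,3,0,0.2],[1.7,-0.2,4,0,0.2],[0,0,4,0,0.2],[0,0,4,0,0.2],[0,0,3,0,0.2],[0,0,0,0,0.2],[0,0,0,0,0.2],[0,0,0,0,0.2]]])

```text
time_s: 13.05
position: [0.5449, 0.0244, 0.1736]
orientation: [3.128, -0.001, 1.361]
wrist_force: [0.2, 1.0, 0.1]
width: 0.6
grip_force: 0.0
```

```bash
python3 - <<'E'
from h import *
s=observe();print(s["time_s"],s["position"],s["orientation"]);m=imaging.camera_model("wrist")
i=imaging.read_camera("wrist");cv2.imwrite("pics/w4.png",cv2.convertScaleAbs(i,alpha=1.8))
p=s["position"]
print("TCP axis at z .09:",proj(m,[p[0],p[1],.09]),"z .113",proj(m,[p[0],p[1],.113]))
E
```

```text
13.05 [0.54490832 0.02436818 0.17355341] [ 3.12848458e+00 -7.13114631e-04  1.36065803e+00]
TCP axis at z .09: [274.04998449 225.82151749] z .113 [274.3921245 238.9075063]
```

View pics/w4.png

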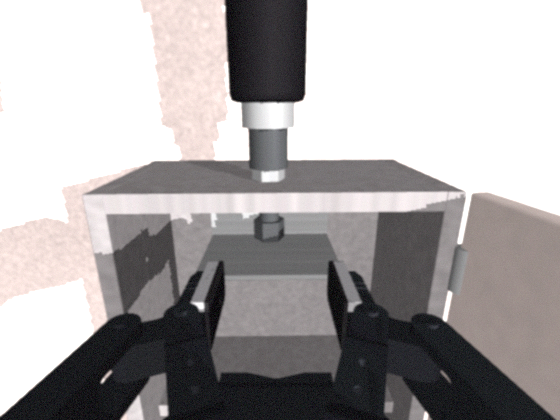

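The view shows the bolt head at (269,230) and the gap between rows 208 and 275. The TCP axis projects to (274,226), so a 3 mm shift lines it up and then I can go down.

Request:
servo_tool(motion=[[[-0.1,-0.3,1,0,0.2],[0,0,1.5,0,0.2],[0,0,1.5,0,0.2],[0,0,1.5,0,0.2],[0,0,1.5,0,0.2],[0,0,1,0,0.2],[0,0,0.4,0,0.2],[0,0,0,0,0.2],[0,0,0,0,0.2]]])

```text
time_s: 14.22
position: [0.5419, 0.0241, 0.0882]
orientation: [3.13, -0.0, 1.361]
wrist_force: [-0.2, 0.0, -0.5]
width: 0.599
grip_force: 0.0
```

Request:
servo_tool(motion=[[[0,0,0,0,-1],[0,0,0,0,-1],[0,0,0,0,-1],[0,0,0,0,-1],[0,0,0,0,-1],[0,0,0,0,-1],[0,0,0,0,-1],[0,0,0,0,-1],[0,0,0,0,-1],[0,0,0,0,-1],[0,0,0,0,-1],[0,0,0,0,-1]]], newtons=60)

```text
time_s: 15.72
position: [0.5409, 0.0243, 0.0883]
orientation: [3.132, -0.0, 1.361]
wrist_force: [-3.6, 1.1, 6.0]
width: 0.214
grip_force: 58.3
```

Request:
servo_tool(motion=[[[0,0,0,0,-1],[0,0,0,0,-1],[0,0,0,0,-1],[0,0,0,0,-1],[0,0,0,0,-1],[0,0,0,0,-1],[0,0,0,0,-1],[0,0,0,0,-1],[0,0,0,0,-1],[0,0,0,0,-1],[0,0,0,0,-1],[0,0,0,0,-1],[0,0,0,0,-1],[0,0,0,0,-1],[0,0,0,0,-1],[0,0,0,0,-1]]], newtons=70)

```text
time_s: 17.73
position: [0.5409, 0.0242, 0.0883]
orientation: [3.132, -0.0, 1.361]
wrist_force: [-4.4, 1.2, 6.1]
width: 0.21
grip_force: 68.1
```

```bash
python3 - <<'E'
from h import *
s=observe();print(s["width"],s["ft_torque"],s["wrist_force"],s["grip_force"])
a=cv2.convertScaleAbs(imaging.read_camera("wrist"),alpha=1.8);cv2.imwrite("pics/w5.png",a)
for _ in range(5): b=imaging.read_camera("wrist")
s=observe();print(s["width"],s["time_s"],np.abs(a.astype(int)-cv2.convertScaleAbs(b,alpha=1.8))[150:300,200:350].mean())
E
```

```text
0.21044879215162487 [0.10656969 0.89440683 0.02586181] [-4.44496576  1.15809237  6.14720656] 68.08766607195139
0.20924451686637377 18.025 2.314725925925926
```

View pics/w5.png

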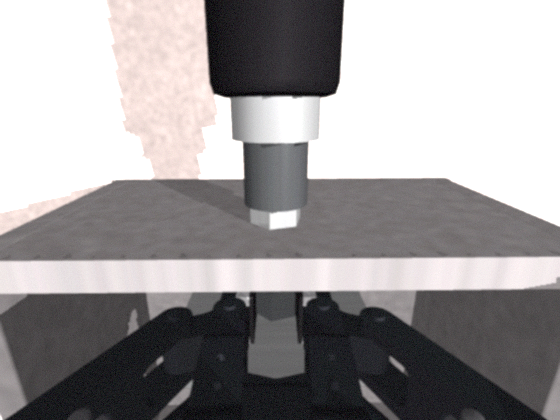

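The view shows the fingers closed on the dark bolt head between columns 250 and 302. The opening and force are steady and match 19 mm across flats, so I'm handing in.

```bash
python3 -c "
from workcell import job
print(job.hand_in())"
```

```text
the job is handed in; nothing more can be done
None
```

I handed the job in with the door open at about 1.68 rad (estimated from the handle's travel) and the bolt head gripped at about 68 N; the grip was steady over the last 2 s. I saw no contact with the bottle, jar or spanner, but I did not image the door or those three after the final descent, and the hand-in returned no verdict.

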